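# Set the hold-down stop over the tray-rim setting block

### The job

On the packing bench, bring the thicker of the two setting blocks under the stop screw of the bracket, its free end first and lying flat on the bench, and let go of it. Then turn the T-handle driver standing in the screw clockwise (seen from above) until the screw's sprung nose just bears on the block so that it would drag lightly: that is when the T bar lies square across the bracket's arm. Leave the thinner block where it lies.

Things in the scene. Friction and masses are not known exactly. Their poses are not given: they have to be found in the camera images.
- jig: Fixed steel gallows bracket. Origin: on the bench under the screw axis; z up, y towards its column (inner face y = 57 mm; 8 mm foot plate y 40 to 110, x -45 to 45 mm). Arm along y, 40 mm wide, y -33 to 83, 63 to 78 mm above the bench; bush under it down to 53 mm, 26 mm wide. The bench under the arm is bare: a block comes in from -x, along x.
- nose: Sprung steel nose, 16 mm across, at the screw's lower end. Origin: centre of its lower tip; axes as the bracket's. Tip 40 mm above the bench at driver joint 0, sinking 14 mm per rad (at start 10 to 16 mm above the height of the thick block's top). Gives upwards at about 1 N per mm, for 9 mm at most.
- driver (a joint): T-handle driver in the screw's top: rad, clockwise from above, 0 to 2.2, starts 0 to 0.4, stays where left (0.2 N m friction), never rises. Black bar 72 x 14 x 18 mm, centred on the screw axis, 118 to 136 mm above the bench; its angle from the bracket's x is 1.4 minus the joint. Nose touches the thick block at 1.14; right setting 1.4 (about 3.6 N, bar square to the arm).
- setting_block: The thicker setting block: loose aluminium bar 150 (x) by 36 (y) mm, 24 mm thick, 0.3 to 0.43 kg. Origin: centre of the underside, z up. Its upright grip post, 24 (x) by 16 (y) mm, stands on the bar at x = -60 mm, its top 65 mm above the underside; the free end is at x = +75 mm. Best with the nose over x = 45 mm (5 to 70 is good).
- thin_block: The thinner setting block: loose aluminium bar 150 (x) by 36 (y) mm, 10 mm thick, 0.19 kg. Origin: centre of the underside, z up. Its upright grip post, 24 (x) by 16 (y) mm, stands on the bar at x = -60 mm, its top 51 mm above the underside; the free end is at x = +75 mm. A bystander.
Things that resemble listed ones, but are neither listed nor needed, are in the scene too. What is shaped like the jig but green is not meant.

How it is judged:
On the way, in this order (a step that is already met when the one before it is completed fails the run):
1. the thicker block lies flat on the bench with its free half under the nose, let go, the nose not yet touching it (x of nose in the frame of setting_block between 0.005 and 0.07 m and y of nose in the frame of setting_block between -0.016 and 0.016 m and height (world z) of setting_block below 0.004 m and angle between setting_block's own z axis and vertical below 0.1 rad and contact force between each of nose, the fingers and setting_block below 0.1 N and linear speed of setting_block below 0.02 m/s), for 0.2 s.
2. the nose bears lightly on the thicker block (x of nose in the frame of setting_block between 0.005 and 0.07 m and y of nose in the frame of setting_block between -0.016 and 0.016 m and height (world z) of setting_block below 0.004 m and angle between setting_block's own z axis and vertical below 0.1 rad and contact force between nose and setting_block between 0.3 and 7 N), for 0.2 s.
At the end, for the whole second after the job is handed in: The thicker block lies flat and still on the bench with its free half (5 to 70 mm from its middle, within 16 mm of its centre line) under the nose, and the nose bears on it with 0.3 to 7 N (driver at about 1.17 to 1.63), the driver at rest (all of step 2 and linear speed of setting_block below 0.01 m/s and velocity of joint driver between -0.05 and 0.05 rad/s); the robot touches nothing.
It fails at once if the thinner block is moved more than 30 mm (distance of thin_block from where it was at the start of the episode above 0.03 m).
It also fails if it takes over 54 s, if anything falls off the work surface, if the arm or the gripper's body presses on something with over 40 N, if the wrist force passes 120 N, or if a joint passes its speed limit or range.

### The arm

A 6-joint arm with a two-finger parallel gripper is mounted at the origin on the work surface. World frame = base frame: x ahead of the robot, y to its left, z up, the work surface at z = 0. Lengths are in m, angles in rad, forces in N, time in s.
With the tool pointing down it reaches from about 0.325 to 0.775 m from the base axis. Payload 9.3 kg.
Tool frame: the origin (TCP) lies between the finger pads; the fingertips stand tcp_to_tips ahead of it and the grasp point (between the pads) lies 5 mm behind it (tcp_to_tips is the distance from the TCP to the fingertips, in m); x points along the fingers, z is the direction in which the jaws open and shut, and the axes are right-handed (so a half turn about x gives the same grasp; the last joint's range is limited). The gripper opens to 85 mm and grips with 20 to 120 N. Pads are 22 mm wide; open, the fingers measure 114 mm over their backs; the gripper's body (76 mm by 85 mm) begins 54 mm behind the grasp point. The pads swing forward as they close: fully open they stand 13 mm farther back than shut.
Start: joints at [1.025, 0.259, 0.021, 1.334, 0, 1.418], TCP at [0.211, 0.508, 0.245] pointing down, gripper open.
Joint ranges: [-3.04, 3.04], [-0.91, 1.82], [-1.04, 1.36], [-1.92, 1.95], [-1.52, 1.45], [-3.14, 3.14]. Speed limits (rad/s): [2.22, 2.22, 2.79, 3.14, 3.14, 3.14].

### API

Orientations are given as a unit quaternion [x, y, z, w].
In Python, from bench import read_state, capture, close_job, tcp_to_tips gives the robot as it stands. The module is installed in compiled form; this text tells all that it offers.
- The arm moves only by the shell command python3 -m inch 'ROWS' [OPENING]. ROWS is JSON, a list of rows, each a list of 4 numbers: the shift along the tool's x, y, z in units of 40 mm (1.0 is 40 mm), then the turn about the tool's x in units of 5 degrees (1.0 is 5 degrees). In form: [[x, y, z, spin], ...]. A call has exactly 10 rows; each row is the pose to reach, as a shift and turn from the pose commanded when the call began, along the tool's axes at that moment; what a row does not reach only later rows make up. A row lasts 1/8 s, in which the tool goes at most 62.5 mm and 10.7 degrees, less where a joint would pass 70% of its speed; a pose out of reach is approached as far as the arm can. A call with a gripper value outside its range is refused whole. OPENING is the opening, from 0 (shut) to 1 (fully open), set as the call begins (- or left out, the last holds). The fingers move at their own pace and stop on an object; the grip force is fixed at half the most. Time passes only in rows, so rows that repeat a pose let the fingers close, or fill a call up. It gives the time, the measured TCP pose, the force and the opening at its end, in the units of the state.
- read_state(): the state, without advancing time (a new reading comes with each control period).
- capture(name): name is "scene" or "top" or "wrist"; returns a dict with "image" (420x560x3 uint8, blue, green, red), "mtx" (3x3 intrinsics, pixels), "camera_from_world" (4x4, takes a point from world to camera coordinates). Camera axes: x right, y down, z forward; pixel columns grow to the right and rows downward; lengths in m; the calibration is good to about 2 mm. A picture is of the moment at which its call begins. There is no depth.
- close_job(): hands the job in, once; it reports no verdict.
The state is a dict: "time_s": time; "joints": joint angles; "joint_vel": joint speeds; "tau": joint torques, N m; "tool_pos": TCP position; "tcp_rot": TCP orientation; "wrist_force": force on the tool from outside, world axes, zero at the start; "moment": the same for the moment, N m; "width": finger opening in m.
Only numpy, scipy, OpenCV 4.12 (cv2) and the standard library are available. Lean on these libraries where they do the work, as an engineer would, in place of code of your own. Each camera call takes 0.05 s, during which the arm holds its last target.

## Working session

There is one attempt and no reset: what is moved stays moved. The work goes in short steps, Python scripts to look and compute and a shell command to move; the robot and the scene stay as the last step left them, time stands still between calls to the robot, and variables do not carry over. Pictures are saved under pics/ and viewed, and the job is handed in when it is done.

```bash
mkdir -p pics; python3 - <<'E'
from bench import *
import cv2,numpy as np
s=read_state();print({k:np.round(v,4).tolist() for k,v in s.items()},tcp_to_tips)
for n in("scene","top","wrist"):
    c=capture(n);cv2.imwrite(f"pics/{n}0.png",c["image"]);print(n,c["mtx"].round(1).tolist(),c["camera_from_world"].round(4).tolist())
E
```

```text
{'time_s': 0.0, 'joints': [1.0254, 0.2592, 0.0208, 1.3337, -0.0, 1.4182], 'joint_vel': [0.0008, -0.0001, 0.0008, 0.0, -0.001, 0.0007], 'tau': [-0.0001, -55.5649, 34.4527, 0.0138, -0.0001, -0.0], 'tool_pos': [0.2104, 0.5079, 0.2447], 'tcp_rot': [-0.393, 0.5884, 0.3926, 0.5875], 'wrist_force': [1.2917, 0.0845, -1.0372], 'moment': [-0.0183, -0.0173, -0.0229], 'width': 0.0858} 0.014
scene [[415.8, 0.0, 279.4], [0.0, 415.8, 212.2], [0.0, 0.0, 1.0]] [[-0.8626, 0.5059, -0.0034, 0.4966], [0.3943, 0.6681, -0.631, -0.1748], [-0.3169, -0.5456, -0.7758, 0.9686], [0.0, 0.0, 0.0, 1.0]]
top [[392.8, 0.0, 276.3], [0.0, 392.8, 209.0], [0.0, 0.0, 1.0]] [[0.0037, -0.9998, -0.0206, 0.0057], [-0.9944, -0.0015, -0.1059, 0.5642], [0.1059, 0.0209, -0.9942, 0.8409], [0.0, 0.0, 0.0, 1.0]]
wrist [[329.3, 0.0, 280.3], [0.0, 329.3, 218.0], [0.0, 0.0, 1.0]] [[0.3832, 0.9237, -0.0012, -0.5484], [0.8771, -0.3634, 0.3141, -0.041], [0.2897, -0.1214, -0.9494, 0.3811], [0.0, 0.0, 0.0, 1.0]]
```

View pics/scene0.png

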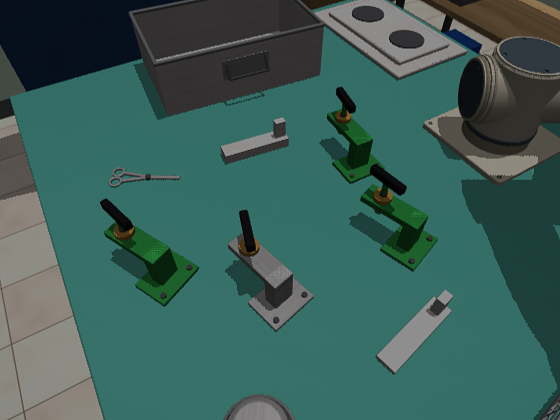

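View pics/top0.png

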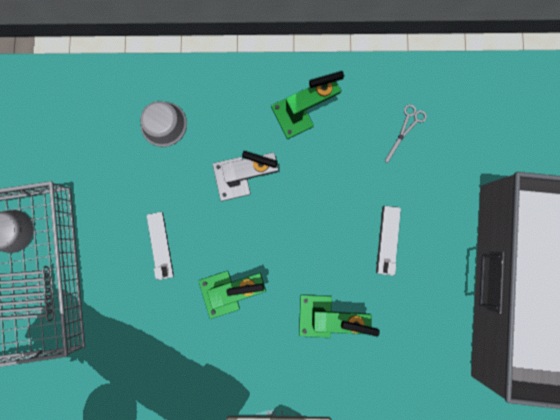

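View pics/wrist0.png

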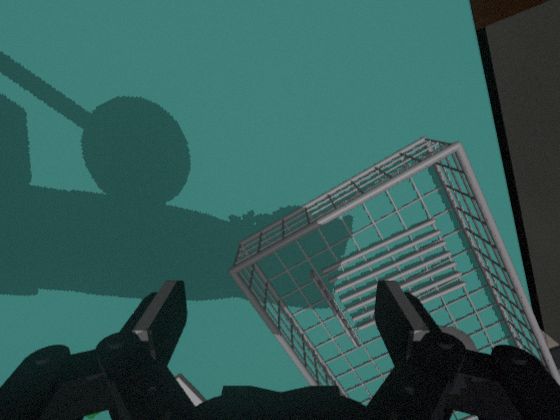

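The scene image shows three green brackets at (150,250), (350,135) and (400,215), and the grey bracket at (268,270). There are two blocks: one at (255,145) that looks thick, and one at (415,330) that looks thin. In the top view they are the grey bracket at (250,170) and the blocks at (388,240) and (160,245). Next I'll check both blocks in close crops.

```bash
cat > h.py <<'E'
import numpy as np,cv2,json
from scipy.spatial.transform import Rotation as R
def bp(c,u,v,z):
    K=c["mtx"];T=c["camera_from_world"]
    d=T[:3,:3].T@np.linalg.inv(K)@np.array([u,v,1.]);o=-T[:3,:3].T@T[:3,3]
    return o+d*(z-o[2])/d[2]
def pr(c,P):
    P=np.atleast_2d(P);T=c["camera_from_world"];p=P@T[:3,:3].T+T[:3,3];q=p@c["mtx"].T
    return q[:,:2]/q[:,2:]
def tri(obs):
    A=[];b=[]
    for c,u,v in obs:
        P=c["mtx"]@c["camera_from_world"][:3]
        for m,w in((0,u),(1,v)):
            r=w*P[2]-P[m];A.append(r[:3]);b.append(-r[3])
    x,res,_,_=np.linalg.lstsq(np.array(A),np.array(b),rcond=None);return x,res
E
python3 - <<'E'
import cv2,numpy as np
s=cv2.imread("pics/scene0.png");t=cv2.imread("pics/top0.png")
def cr(i,x,y,w,h):return cv2.resize(i[y:y+h,x:x+w],(400,300),interpolation=cv2.INTER_CUBIC)
o=np.vstack([np.hstack([cr(s,210,105,100,75),cr(s,365,280,100,75)]),np.hstack([cr(t,340,200,100,75),cr(t,110,207,100,75)])])
cv2.imwrite("pics/crop1.png",o)
o=np.vstack([np.hstack([cr(s,200,200,133,100),cr(s,220,250,100,75)]),np.hstack([cr(t,200,130,100,75),cr(t,200,130,100,75)])])
cv2.imwrite("pics/crop2.png",o)
E
```

```text
(no output)
```

View pics/crop1.png

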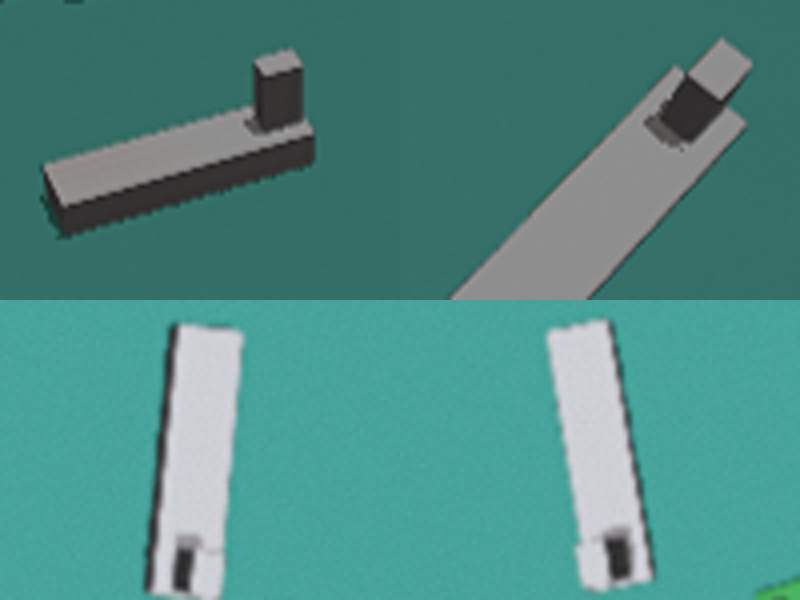

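View pics/crop2.png

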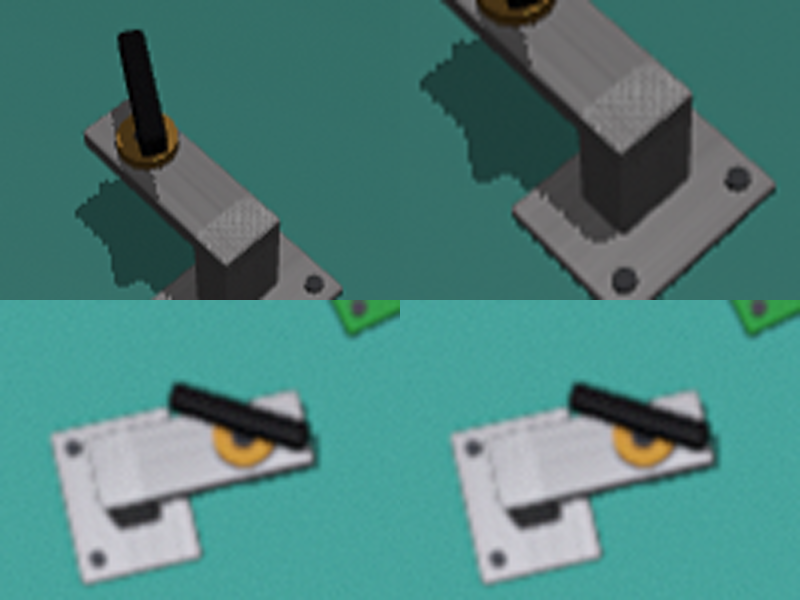

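The top-left crop (scene (255,145), top (388,240)) is clearly the thick block, with its post at the robot end. The other block at top (160,245) is the thin one. The grey bracket's column is to the left in the top view. Next I'll fit the poses.

```bash
python3 - <<'E'
from h import *
from bench import capture,read_state
from scipy.optimize import least_squares
S=capture("scene");T=capture("top")
def fit(obs,x0,nfree=3):
    def f(p):
        c,s=np.cos(p[2]),np.sin(p[2]);r=[]
        for cam,u,v,(x,y,z) in obs:
            zz=z if z is not None else p[3]
            r+=list(pr(cam,[p[0]+c*x-s*y,p[1]+s*x+c*y,zz])[0]-[u,v])
        return r
    q=least_squares(f,x0,loss='soft_l1');print(q.x.round(4),np.array(f(q.x)).reshape(-1,2).round(1).tolist());return q.x
N=None
b=fit([(S,220.75,146.75,(.075,.018,N)),(S,226.25,156.75,(.075,-.018,N)) if 0 else (S,288.25,138.25,(-.075,.018,N)),
 (T,384.25,206,(.075,.018,N)),(T,400.5,208,(.075,-.018,N))],[.5,-.25,0,.02])
# generic: try top view + z fixed
for z in(.024,):
  fit([(T,384.25,206,(.075,.018,z)),(T,400.5,208,(.075,-.018,z)),(T,377.5,272.5,(-.075,.018,0.0 if 0 else z))],[.5,-.25,0])
print("scene z.024 corners",[bp(S,u,v,.024).round(3).tolist() for u,v in((220.75,146.75),(226.25,156.75),(288.25,138.25))])
print("top corners",[bp(T,u,v,.024).round(3).tolist() for u,v in((384.25,206),(400.5,208),(377.5,272.5))])
fit([(T,273.75,153,(.02,-.033,.078)),(T,279,171.25,(-.02,-.033,.078)),(T,213,163.25,(.045,.11,.008)),(T,221.25,201.25,(-.045,.11,.008)),(T,250.5,194.25,(-.045,.04,.008)),
(S,228.3,244.9,(.02,-.033,.078)),(S,293.1,273.2,(-.02,.083,.078)),(S,274.8,288.1,(.02,.083,.078)),(S,313.75,296.75,(-.045,.11,.008)),(S,248.5,303.25,(.045,.04,.008))],[.65,.05,0])
E
```

```text
[ 0.5005 -0.2185 -0.3363  0.0569] [[2.9, 0.9], [5.8, -0.1], [0.9, -4.3], [0.8, -0.7]]
[ 0.496  -0.2411 -0.1266] [[0.1, -0.4], [0.1, -0.3], [-0.2, 0.8]]
scene z.024 corners [[0.569, -0.267, 0.024], [0.572, -0.232, 0.024], [0.426, -0.215, 0.024]]
top corners [[0.572, -0.233, 0.024], [0.567, -0.268, 0.024], [0.426, -0.214, 0.024]]
[0.6535 0.0381 0.2208] [[0.8, -0.6], [-0.3, -0.8], [-0.4, -0.3], [-0.9, -0.6], [-0.2, -0.2], [-0.5, -1.8], [1.2, -0.0], [0.7, 0.7], [1.3, -0.8], [-1.0, -1.7]]
```

```bash
python3 - <<'E'
from h import *
from bench import capture,read_state
S=capture("scene");T=capture("top")
J=np.array([.6535,.0381]);a=.2208
for n,c,pts in(("T",T,((244,152.5),(277,162.5))),("S",S,((243.2,211.6),(250.5,247)))):
    p=[bp(c,u,v,.132)[:2] for u,v in pts];d=p[0]-p[1];m=(p[0]+p[1])/2
    print(n,"bar",np.round(p,3).tolist(),"mid",m.round(3),"ang-jig",np.arctan2(d[1],d[0])-a)
for n,c,z in(("T",T,.05),):
    for nm,(u,v) in dict(g1foot=(302,336),g1footR=(330,296),g1bar1=(343,322),g1bar2=(377,332),g2foot1=(200,290),g2foot2=(237,312),g2armR=(265,285),g2bar1=(228,291),g2bar2=(262,288)).items(): print(nm,bp(c,u,v,.13 if 'bar' in nm else (.078 if 'arm' in nm else .008)).round(3))
s=read_state();r=R.from_quat(s["tcp_rot"]).as_matrix();print(r.round(3))
# post top triangulation: scene post top centre crop(277,62), top post top centre crop(206,268)
print("post",tri([(S,210+277/4,105+62/4),(T,340+206/4,200+268/4)]))
print("blk corner",tri([(S,226.25,156.75),(T,384.25,206)]), tri([(S,288.25,138.25),(T,377.5,272.5)]))
print("thin post", tri([(S,365+722/4,280+68/4),(T,110+(597-400)/4,207+265/4)]))
c,s_=np.cos(-.1266),np.sin(-.1266);print("post pred",.496-.06*c,-.2411-.06*s_)
E
```

```text
T bar [[0.666, 0.07], [0.646, 0.004]] mid [0.656 0.037] ang-jig 1.0501174149492654
S bar [[0.644, 0.005], [0.666, 0.07]] mid [0.655 0.038] ang-jig -2.1104870666977336
g1foot [ 0.286 -0.05   0.008]
g1footR [ 0.373 -0.112  0.008]
g1bar1 [ 0.338 -0.122  0.13 ]
g1bar2 [ 0.32  -0.186  0.13 ]
g2foot1 [0.384 0.177 0.008]
g2foot2 [0.337 0.094 0.008]
g2armR [0.402 0.029 0.078]
g2bar1 [0.395 0.097 0.13 ]
g2bar2 [0.401 0.032 0.13 ]
[[-0.    -0.924  0.383]
 [-0.     0.383  0.924]
 [-1.     0.    -0.   ]]
post (array([ 0.43923536, -0.23332239,  0.06662749]), array([0.01194121]))
blk corner (array([ 0.57195748, -0.2326997 ,  0.02328867]), array([0.00012301])) (array([ 0.42624573, -0.21442868,  0.02457097]), array([0.12506565]))
thin post (array([0.39448492, 0.30347954, 0.12938994]), array([1648.03624022]))
post pred 0.43648018493630314 -0.23352427463649023
```

```bash
cat > plan.py <<'E'
# usage: plan.py x y z zang_deg -> row numbers
import sys
from h import *
from bench import read_state
s=read_state();r=R.from_quat(s["tcp_rot"]).as_matrix();p=np.array(s["tool_pos"])
t=np.array(list(map(float,sys.argv[1:4])));za=float(sys.argv[4])
cur=np.degrees(np.arctan2(r[1,2],r[0,2]))
print("t",s["time_s"],"row",(r.T@(t-p)/.04).round(3).tolist(),"spin",round(-((za-cur+180)%360-180)/5,3),"cur z",cur.round(2),"pos",p.round(4),"down",r[:,0].round(3),"w",s["width"])
E
python3 plan.py .437 -.2335 .16 82.7
```

```text
t 0.35 row [2.132, -12.328, -14.959] spin -3.041 cur z 67.49 pos [0.2105 0.5081 0.2451] down [-0. -0. -1.] w 0.0855768344647289
```

```bash
python3 -m inch '[[0,-1,-1.2,0],[0,-2.2,-2.7,0],[0,-3.4,-4.1,0],[0,-4.6,-5.6,0],[0,-5.8,-7,-1],[0,-7,-8.5,-2],[0,-8.2,-10,-3],[0,-9.4,-11.4,-3.04],[0,-10.6,-12.9,-3.04],[0,-11.6,-14.1,-3.04]]' 1; python3 plan.py .437 -.2335 .16 82.7
```

```text
time_s: 1.6
tool_pos: [0.3927, -0.092, 0.2456]
tcp_rot: [-0.467, 0.531, 0.467, 0.531]
wrist_force: [0.1, 0.0, 0.5]
width: 0.0855
t 1.6 row [2.142, -1.548, -3.367] spin -0.008 cur z 82.66 pos [ 0.3927 -0.092   0.2456] down [ 0.001 -0.    -1.   ] w 0.08553085331929927
```

```bash
python3 -m inch '[[0.5,-0.5,-1,0],[1,-1,-2,0],[1.5,-1.3,-3,0],[2,-1.5,-3.3,0],[2.14,-1.55,-3.37,0],[2.14,-1.55,-3.37,0],[2.14,-1.55,-3.37,0],[2.14,-1.55,-3.37,0],[2.14,-1.55,-3.37,0],[2.14,-1.55,-3.37,0]]' 1; python3 plan.py .437 -.2335 .046 82.7; python3 -c "
from bench import *;import cv2
for n in('wrist','top'):cv2.imwrite('pics/%s1.png'%n,capture(n)['image'])"
```

```text
time_s: 2.85
tool_pos: [0.437, -0.2312, 0.1599]
tcp_rot: [-0.467, 0.531, 0.467, 0.531]
wrist_force: [-0.2, -0.2, -0.1]
width: 0.0853
t 2.85 row [2.849, -0.006, -0.056] spin 0.001 cur z 82.71 pos [ 0.437  -0.2312  0.1599] down [ 0. -0. -1.] w 0.08529201331201278
```

View pics/wrist1.png

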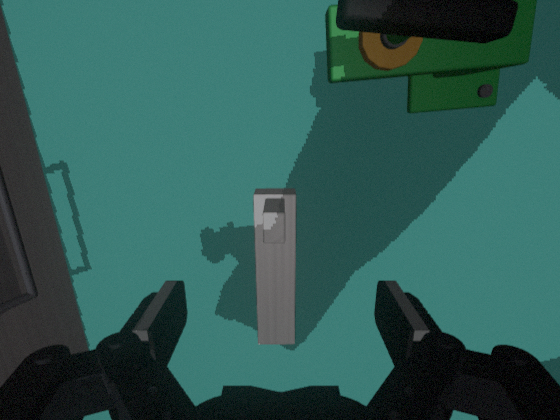

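```bash
python3 - <<'E'
from h import *
from bench import capture
c=capture("wrist");T=capture("top");S=capture("scene")
i=c["image"][170:360,220:340];cv2.imwrite("pics/w1c.png",cv2.resize(i,None,fx=3,fy=3,interpolation=cv2.INTER_CUBIC))
T_=c["camera_from_world"];print("cam",(-T_[:3,:3].T@T_[:3,3]).round(3))
print("edges at z.024", [bp(c,u,v,.024).round(4).tolist() for u,v in((255,195),(296,195),(259,345),(297,343))])
E
```

```text
cam [ 0.357 -0.222  0.289]
edges at z.024 [[0.4211, -0.2515, 0.024], [0.4254, -0.2178, 0.024], [0.5701, -0.2704, 0.024], [0.5725, -0.2335, 0.024]]
```

View pics/w1c.png

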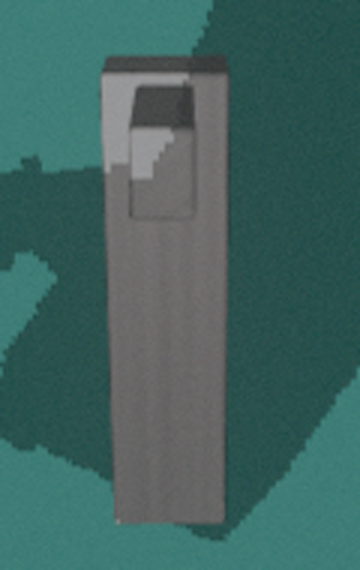

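```bash
python3 - <<'E'
from h import *
from bench import capture
c=capture("wrist");T=capture("top");S=capture("scene")
print(bp(c,273.9,227.5,.065),tri([(c,273.9,227.5),(S,210+277/4,105+62/4)]))
E
python3 plan.py .4375 -.235 .046 83
```

```text
[ 0.43676283 -0.237107    0.065     ] (array([ 0.43710895, -0.23699719,  0.0633145 ]), array([0.01861058]))
t 3.25 row [2.841, -0.025, -0.089] spin -0.062 cur z 82.69 pos [ 0.437  -0.2314  0.1596] down [-0.  0. -1.] w 0.08529776032271456
```

```bash
python3 -m inch '[[0.5,0,-0.11,0],[1,0,-0.11,0],[1.5,0,-0.11,0],[2,0,-0.11,0],[2.3,0,-0.11,0],[2.5,0,-0.11,0],[2.7,0,-0.11,0],[2.84,0,-0.11,0],[2.84,0,-0.11,0],[2.84,0,-0.11,0]]' 1; python3 -m inch '[[0,0,0,0],[0,0,0,0],[0,0,0,0],[0,0,0,0],[0,0,0,0],[0,0,0,0],[0,0,0,0],[0,0,0,0],[0,0,0,0],[0,0,0,0]]' 0;  python3 plan.py .4375 -.235 .052 83; python3 -c "
from bench import *;import cv2
for n in('wrist',):cv2.imwrite('pics/%s2.png'%n,capture(n)['image'])"
```

```text
time_s: 4.5
tool_pos: [0.4365, -0.2358, 0.0464]
tcp_rot: [-0.467, 0.531, 0.467, 0.531]
wrist_force: [0.5, -0.5, 0.9]
width: 0.0852
time_s: 5.75
tool_pos: [0.4365, -0.2357, 0.0462]
tcp_rot: [-0.467, 0.531, 0.467, 0.531]
wrist_force: [-1.6, 0.9, 5.1]
width: 0.0151
t 5.75 row [-0.145, -0.023, 0.022] spin -0.061 cur z 82.7 pos [ 0.4365 -0.2357  0.0462] down [ 0. -0. -1.] w 0.01509751239811555
```

View pics/wrist2.png

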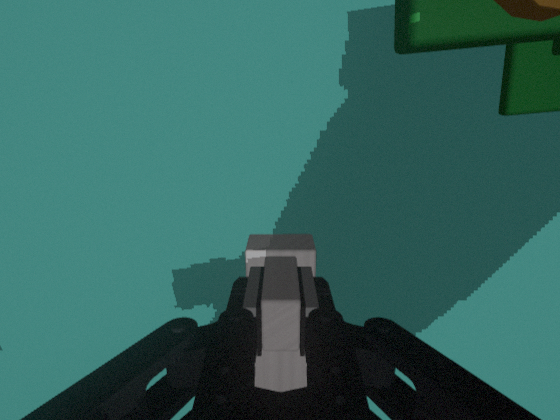

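```bash
python3 plan.py .5056 -.0565 .066 102.65
```

```text
t 5.8 row [-0.495, -1.145, 4.664] spin -3.991 cur z 82.7 pos [ 0.4365 -0.2357  0.0462] down [ 0. -0. -1.] w 0.01520435679660282
```

```bash
python3 -m inch '[[-0.1,0,0,0],[-0.25,0,0.2,0],[-0.4,-0.15,0.7,-0.4],[-0.5,-0.35,1.4,-1.2],[-0.5,-0.55,2.2,-2],[-0.5,-0.75,3,-2.8],[-0.5,-0.95,3.8,-3.6],[-0.5,-1.1,4.4,-4],[-0.5,-1.14,4.66,-4],[-0.5,-1.14,4.66,-4]]' 0; python3 plan.py .4925 .002 .052 102.65; python3 - <<'E'
from h import *
from bench import capture
S=capture("scene");T=capture("top")
cv2.imwrite("pics/s3.png",np.hstack([cv2.resize(S["image"][120:320,180:330],None,fx=2.6,fy=2.6),cv2.resize(T["image"][130:330,200:350],None,fx=2.6,fy=2.6)]))
E
```

```text
time_s: 7.05
tool_pos: [0.5051, -0.056, 0.066]
tcp_rot: [-0.552, 0.442, 0.552, 0.441]
wrist_force: [0.3, -0.0, -4.1]
width: 0.0151
t 7.05 row [0.351, -0.012, 1.484] spin 0.016 cur z 102.73 pos [ 0.5051 -0.056   0.066 ] down [-0.001 -0.    -1.   ] w 0.01506650195518231
```

View pics/s3.png

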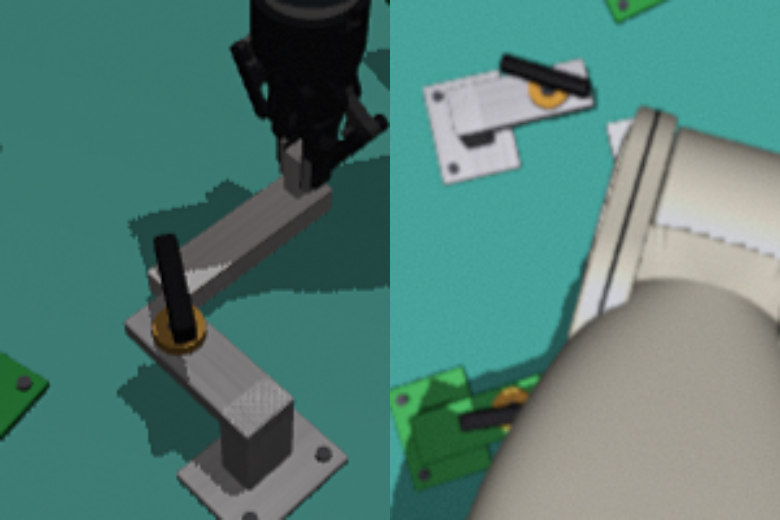

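The block is held level at (300,170) in the left half. Its free end is beside the bracket's arm and clear of it. I'll lower it to 5 mm above the bench and move sideways in line with the screw.

```bash
python3 -m inch '[[0.1,0,0.2,0],[0.2,0,0.4,0],[0.3,0,0.65,0],[0.37,0,0.9,0],[0.37,0,1.1,0],[0.37,0,1.3,0],[0.37,0,1.4,0],[0.37,0,1.48,0],[0.37,0,1.48,0],[0.37,0,1.48,0]]' 0; python3 plan.py .551 .015 .051 102.65; python3 - <<'E'
from h import *
from bench import capture
S=capture("scene");T=capture("top");W=capture("wrist")
cv2.imwrite("pics/s4.png",np.hstack([cv2.resize(S["image"][160:310,180:330],None,fx=2.6,fy=2.6),cv2.resize(T["image"][120:270,180:330],None,fx=2.6,fy=2.6)]))
cv2.imwrite("pics/w4.png",W["image"])
E
```

```text
time_s: 8.4
tool_pos: [0.4924, 0.001, 0.0513]
tcp_rot: [0.552, -0.442, -0.552, -0.442]
wrist_force: [-0.1, -0.4, -4.0]
width: 0.0152
t 8.4 row [0.008, -1.506, 0.021] spin 0.006 cur z 102.68 pos [0.4924 0.001  0.0513] down [ 0. -0. -1.] w 0.015154655351486161
```

View pics/s4.png

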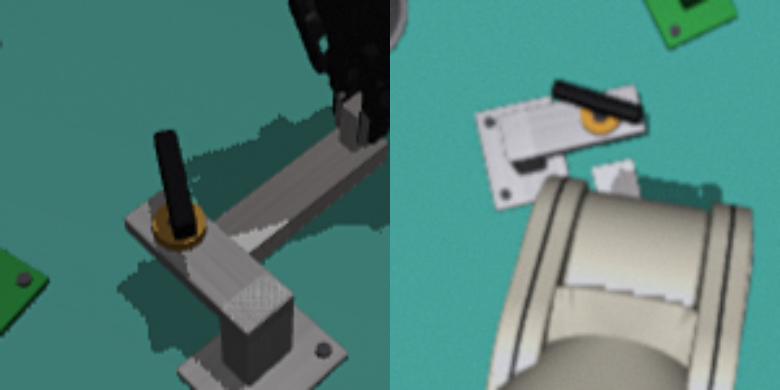

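View pics/w4.png

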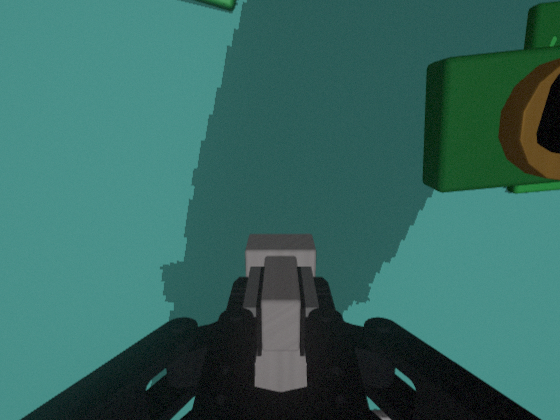

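```bash
python3 - <<'E'
from h import *
from bench import capture
T=capture("top");a=.2208
for u,v in((258.1,182.7),(273.5,181.5)):
    p=bp(T,u,v,.029);d=p[:2]-[.6535,.0381];print(p.round(4),"jig",d@[np.cos(a),np.sin(a)],d@[-np.sin(a),np.cos(a)])
cv2.imwrite("pics/t5.png",cv2.resize(T["image"][140:215,200:300],(800,600),interpolation=cv2.INTER_CUBIC))
E
```

```text
[0.6234 0.0482 0.029 ] jig -0.02716444359230714 0.016479492373078778
[0.6261 0.0138 0.029 ] jig -0.032055755302198924 -0.017746841166031393
```

View pics/t5.png

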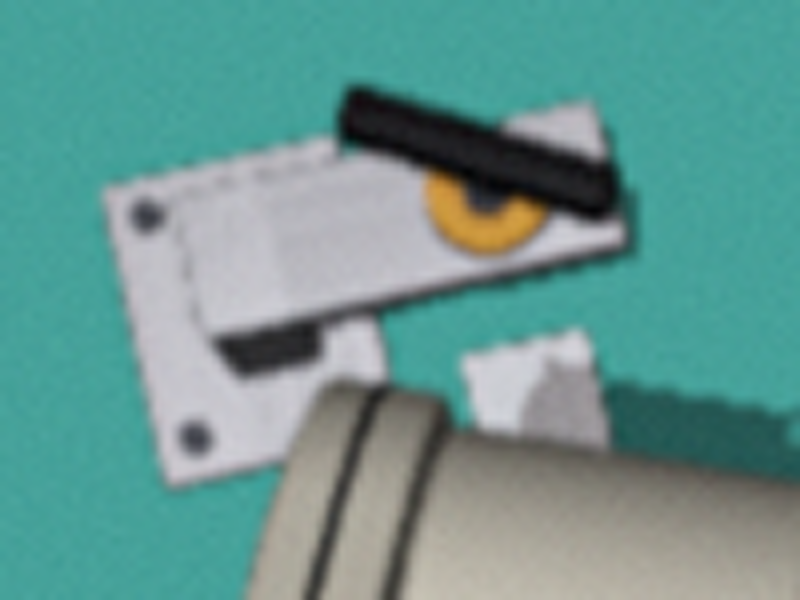

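```bash
python3 -m inch '[[0,-0.2,0,0],[0,-0.4,0,0],[0,-0.65,0,0],[0,-0.9,0,0],[0,-1.1,0,0],[0,-1.3,0,0],[0,-1.42,0,0],[0,-1.5,0,0],[0,-1.5,0,0],[0,-1.5,0,0]]' 0; python3 plan.py .551 .015 .0463 102.65;  python3 -m inch '[[0.03,0,0,0],[0.06,0,0,0],[0.09,0,0,0],[0.11,0,0,0],[0.12,0,0,0],[0.12,0,0,0],[0.12,0,0,0],[0.12,0,0,0],[0.12,0,0,0],[0.12,0,0,0]]' 0; python3 plan.py .551 .015 .0463 102.65; python3 - <<'E'
from h import *
from bench import capture
S=capture("scene")
cv2.imwrite("pics/s5.png",cv2.resize(S["image"][180:300,190:350],(800,600)))
E
```

```text
time_s: 9.85
tool_pos: [0.5506, 0.0143, 0.0513]
tcp_rot: [-0.552, 0.442, 0.552, 0.442]
wrist_force: [0.1, -0.0, -4.6]
width: 0.015
t 9.85 row [0.125, -0.014, 0.015] spin 0.008 cur z 102.69 pos [0.5506 0.0143 0.0513] down [-0.  0. -1.] w 0.014995165954506392
time_s: 11.1
tool_pos: [0.5508, 0.0143, 0.0465]
tcp_rot: [0.552, -0.442, -0.552, -0.442]
wrist_force: [0.4, 0.7, -2.8]
width: 0.0153
t 11.1 row [0.005, -0.007, 0.015] spin 0.009 cur z 102.7 pos [0.5508 0.0143 0.0465] down [ 0. -0. -1.] w 0.015323232838212072
```

View pics/s5.png

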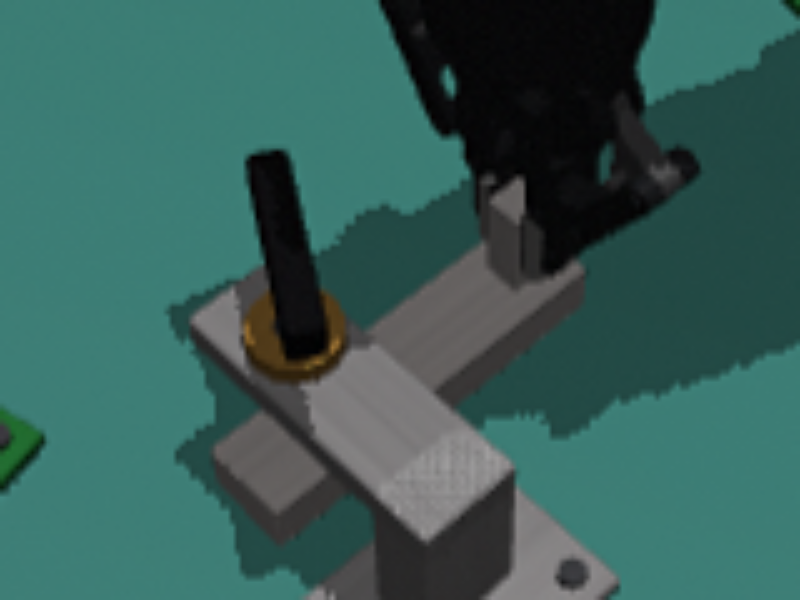

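```bash
python3 -m inch '[[0,0,0,0],[0,0,0,0],[0,0,0,0],[0,0,0,0],[0,0,0,0],[0,0,0,0],[0,0,0,0],[0,0,0,0],[0,0,0,0],[0,0,0,0]]' 1; python3 -m inch '[[-0.5,0,0,0],[-1.2,0,0,0],[-2,0,0,0],[-3,0,0,0],[-4,0,0,0],[-4,0,0,0],[-4,0,0,0],[-4,0,0,0],[-4,0,0,0],[-4,0,0,0]]' 1; python3 - <<'E'
from h import *
from bench import capture
S=capture("scene");W=capture("wrist")
cv2.imwrite("pics/s6.png",cv2.resize(S["image"][180:300,190:350],(800,600)))
cv2.imwrite("pics/w6.png",W["image"])
E
python3 plan.py .6535 .0381 .2 161.9
```

```text
time_s: 12.4
tool_pos: [0.5508, 0.0143, 0.0465]
tcp_rot: [-0.552, 0.442, 0.552, 0.442]
wrist_force: [0.3, 0.3, -0.4]
width: 0.0854
time_s: 13.65
tool_pos: [0.5507, 0.0143, 0.206]
tcp_rot: [-0.552, 0.442, 0.552, 0.442]
wrist_force: [0.5, 0.0, 0.2]
width: 0.0853
t 13.75 row [0.155, -2.635, 0.016] spin -11.841 cur z 102.69 pos [0.5508 0.0143 0.2062] down [-0.  0. -1.] w 0.08540542392903062
```

View pics/s6.png

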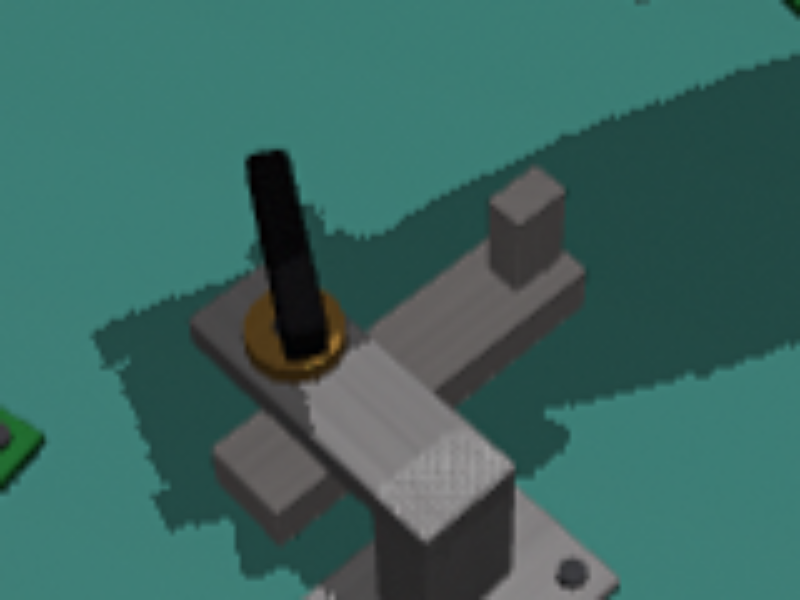

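View pics/w6.png

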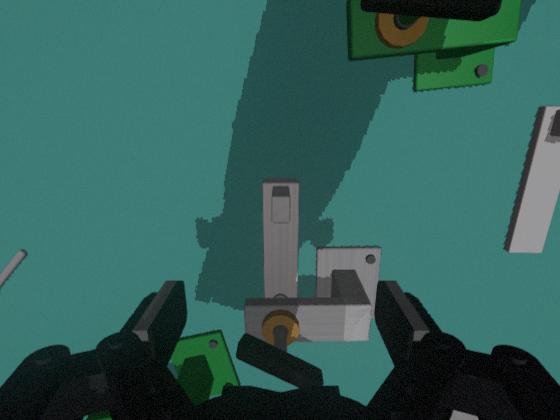

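The block is free and lies flat under the arm. In the wrist view its centre line, at column 281, runs under the screw collar at (281,328). Now over to the T bar.

```bash
python3 -m inch '[[0,-0.4,0,-1.3],[0,-0.8,0,-2.9],[0,-1.2,0,-4.5],[0,-1.6,0,-6.1],[0,-2,0,-7.7],[0,-2.4,0,-9.3],[0,-2.6,0,-10.9],[0,-2.63,0,-11.84],[0,-2.63,0,-11.84],[0,-2.63,0,-11.84]]' 1; python3 - <<'E'
from h import *
from bench import capture
S=capture("scene");W=capture("wrist")
cv2.imwrite("pics/s7.png",cv2.resize(S["image"][120:300,130:370],(800,600)))
cv2.imwrite("pics/w7.png",W["image"])
for j in("T",):
    for q in((.0,0,.136),(.036,0,.136),(-.036,0,.136)):
        th=1.255;print(pr(W,[.6545+q[0]*np.cos(th),.038+q[0]*np.sin(th),.136]))
E
python3 plan.py .6535 .0381 .13 161.9
```

```text
time_s: 15.0
tool_pos: [0.6534, 0.0374, 0.2065]
tcp_rot: [-0.698, 0.112, 0.698, 0.112]
wrist_force: [0.7, -0.8, -0.2]
width: 0.0854
[[279.05368862 241.93892465]]
[[279.23115525 290.35346386]]
[[278.85662519 188.17820039]]
t 15.1 row [1.915, -0.017, 0.003] spin -0.016 cur z 161.82 pos [0.6534 0.0374 0.2066] down [ 0.  0. -1.] w 0.08528234968961466
```

View pics/w7.png

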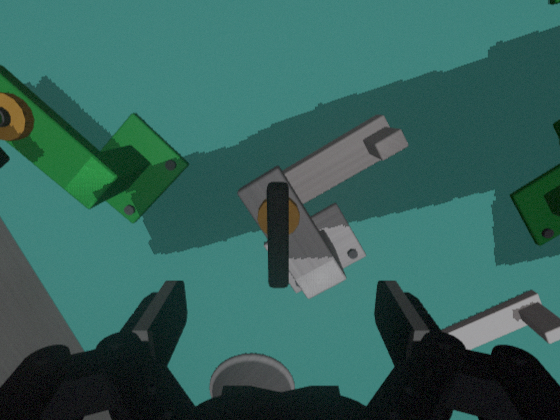

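View pics/s7.png

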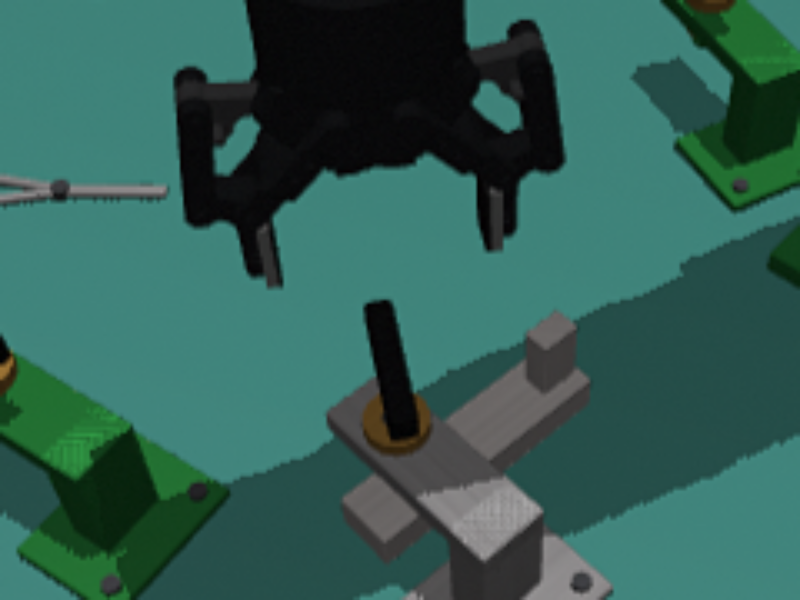

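The bar stands upright in the wrist picture from (278,183) to (278,287), centred where predicted and square between the jaws. I'll go down and grip it.

```bash
python3 -m inch '[[0.4,0,0,0],[0.8,0,0,0],[1.2,0,0,0],[1.5,0,0,0],[1.8,0,0,0],[2,0,0,0],[2.06,0,0,0],[2.06,0,0,0],[2.06,0,0,0],[2.06,0,0,0]]' 1; python3 -m inch '[[0,0,0,0],[0,0,0,0],[0,0,0,0],[0,0,0,0],[0,0,0,0],[0,0,0,0],[0,0,0,0],[0,0,0,0],[0,0,0,0],[0,0,0,0]]' 0;python3 plan.py .6535 .0381 .124 102.65; python3 - <<'E'
from h import *
from bench import capture
S=capture("scene");W=capture("wrist")
cv2.imwrite("pics/s8.png",cv2.resize(S["image"][120:300,130:370],(800,600)))
cv2.imwrite("pics/w8.png",W["image"])
E
```

```text
time_s: 16.35
tool_pos: [0.6537, 0.0374, 0.1245]
tcp_rot: [0.699, -0.111, -0.698, -0.111]
wrist_force: [-0.6, -0.6, -0.9]
width: 0.0854
time_s: 17.6
tool_pos: [0.6549, 0.037, 0.1244]
tcp_rot: [0.699, -0.111, -0.697, -0.111]
wrist_force: [7.0, -1.7, -1.3]
width: 0.013
t 17.6 row [0.01, -0.015, 0.042] spin 11.847 cur z 161.89 pos [0.6549 0.037  0.1244] down [ 0.003 -0.001 -1.   ] w 0.012989927211349447
```

View pics/w8.png

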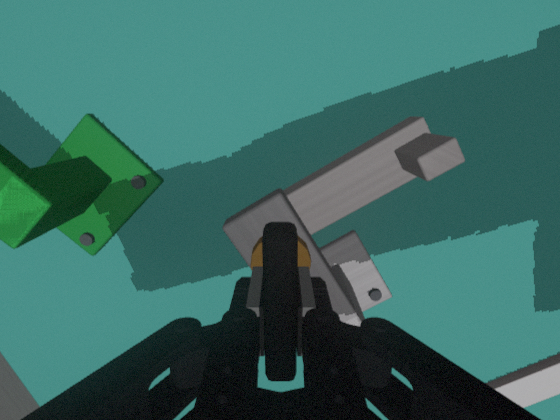

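```bash
python3 -m inch '[[0,0,-0.04,0.5],[0,0,-0.04,1.3],[0,0,-0.04,2.3],[0,0,-0.04,3.3],[0,0,-0.04,4.3],[0,0,-0.04,5.3],[0,0,-0.04,6.3],[0,0,-0.04,7.3],[0,0,-0.04,8],[0,0,-0.04,8]]' 0; python3 plan.py .6535 .0381 .124 102.65;python3 - <<'E'
from h import *
from bench import capture
W=capture("wrist");cv2.imwrite("pics/w9.png",W["image"])
E
```

```text
time_s: 18.95
tool_pos: [0.6547, 0.0372, 0.1243]
tcp_rot: [-0.618, 0.343, 0.618, 0.343]
wrist_force: [-2.9, 1.3, 3.6]
width: 0.0129
t 18.95 row [0.009, 0.014, 0.034] spin 3.855 cur z 121.93 pos [0.6547 0.0372 0.1243] down [-0.     0.001 -1.   ] w 0.012945496888784967
```

View pics/w9.png

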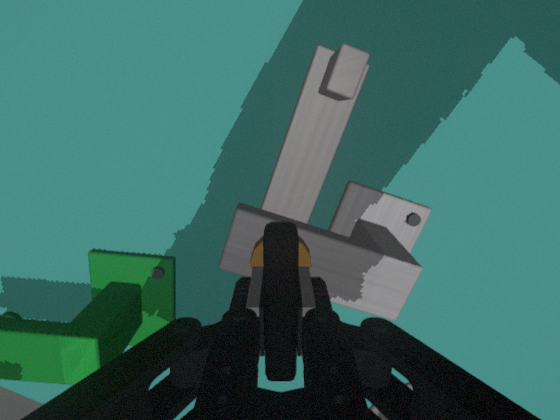

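The bar is turning with the jaws. Now the remaining turn.

```bash
python3 -m inch '[[0,0,0.01,0.5],[0,0,0.01,1.2],[0,0,0.01,2],[0,0,0.01,2.8],[0,0,0.01,3.4],[0,0,0.01,3.7],[0,0,0.01,3.85],[0,0,0.01,3.85],[0,0,0.01,3.85],[0,0,0.01,3.85]]' 0; python3 plan.py .6535 .0381 .124 102.65;python3 - <<'E'
from h import *
from bench import capture
W=capture("wrist");cv2.imwrite("pics/w10.png",W["image"])
S=capture("scene");cv2.imwrite("pics/s10.png",cv2.resize(S["image"][120:300,130:370],(800,600)))
E
```

```text
time_s: 20.25
tool_pos: [0.6547, 0.0374, 0.1244]
tcp_rot: [-0.552, 0.441, 0.552, 0.442]
wrist_force: [-3.4, 0.9, 5.3]
width: 0.0132
t 20.25 row [0.009, 0.025, 0.023] spin 0.014 cur z 102.72 pos [0.6547 0.0374 0.1244] down [ 0.  0. -1.] w 0.013186650531623628
```

View pics/w10.png

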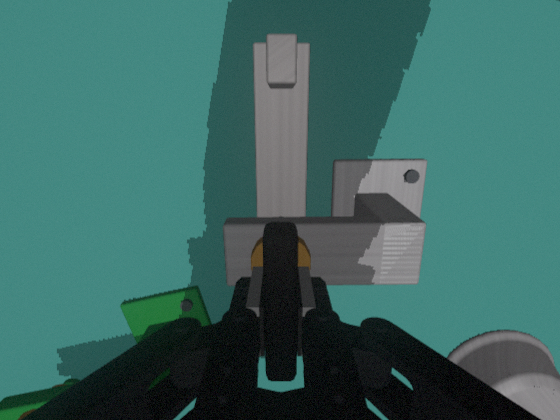

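View pics/s10.png

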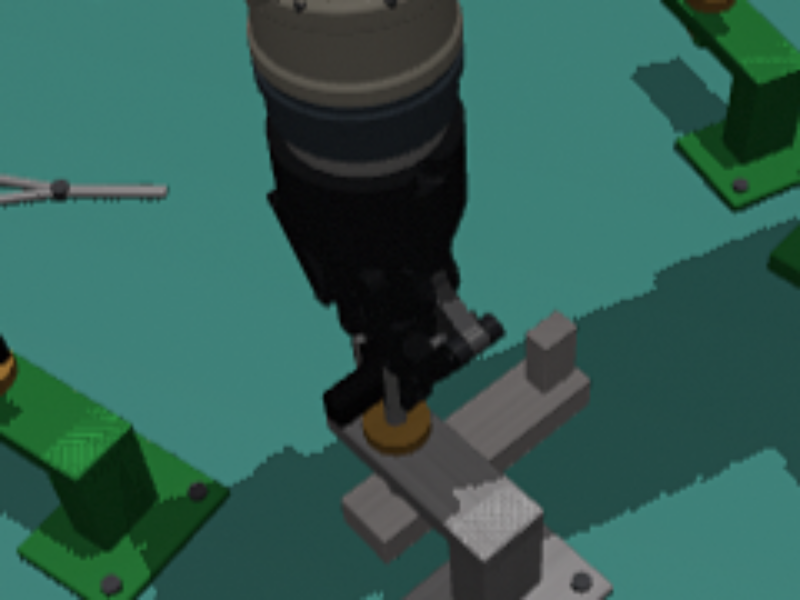

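The wrist view shows the bar square across the arm. The arm's edges are horizontal at rows 220 and 284, and the bar is vertical at column 281. The block is centred under it, spanning columns 255 to 309. I'll release and withdraw straight up.

```bash
python3 -m inch '[[0,0,0,0],[0,0,0,0],[0,0,0,0],[0,0,0,0],[0,0,0,0],[0,0,0,0],[0,0,0,0],[0,0,0,0],[0,0,0,0],[0,0,0,0]]' 1; python3 -m inch '[[-0.3,0,0,0],[-0.7,0,0,0],[-1.2,0,0,0],[-1.7,0,0,0],[-2.2,0,0,0],[-2.6,0,0,0],[-2.8,0,0,0],[-2.8,0,0,0],[-2.8,0,0,0],[-2.8,0,0,0]]' 1;python3 -m inch '[[0,1,0,0],[0,2,0,0],[0,3,0,0],[0,4,0,0],[0,4.5,0,0],[0,4.5,0,0],[0,4.5,0,0],[0,4.5,0,0],[0,4.5,0,0],[0,4.5,0,0]]' 1; python3 - <<'E'
from h import *
from bench import capture
W=capture("wrist");cv2.imwrite("pics/w11.png",W["image"])
S=capture("scene");T=capture("top")
cv2.imwrite("pics/s11.png",np.hstack([cv2.resize(S["image"][190:310,195:325],None,fx=3,fy=3),cv2.resize(T["image"][120:240,190:320],None,fx=3,fy=3)]))
E
```

```text
time_s: 21.6
tool_pos: [0.6548, 0.0373, 0.1241]
tcp_rot: [-0.552, 0.442, 0.552, 0.442]
wrist_force: [-1.0, -0.2, 0.3]
width: 0.0856
time_s: 22.85
tool_pos: [0.6546, 0.0373, 0.2354]
tcp_rot: [-0.552, 0.442, 0.552, 0.442]
wrist_force: [0.1, -0.7, -0.3]
width: 0.0853
time_s: 24.1
tool_pos: [0.4794, -0.002, 0.2359]
tcp_rot: [-0.552, 0.442, 0.552, 0.442]
wrist_force: [0.2, -0.2, -1.1]
width: 0.085
```

View pics/s11.png

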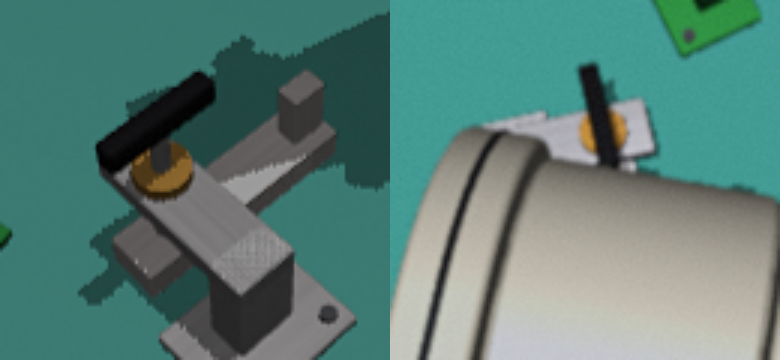

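View pics/w11.png

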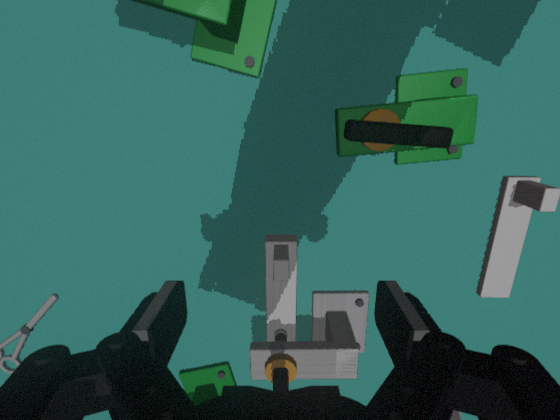

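```bash
python3 - <<'E'
from h import *
from bench import capture,read_state
S=capture("scene");W=capture("wrist");a=.2208
J=np.array([.6535,.0381]);Rj=np.array([[np.cos(a),np.sin(a)],[-np.sin(a),np.cos(a)]])
p=[bp(S,u,v,.134)[:2] for u,v in((231,239.5),(263.3,217.3))];d=p[0]-p[1];print("bar ang",np.arctan2(d[1],d[0])-a,"mid",sum(p)/2)
# block top corners (wrist: post end), scene free end
for c,u,v in((W,266,241),(W,297.5,241),(S,195+113/3,190+237/3),(S,195+148/3,190+272/3)):
    q=bp(c,u,v,.024)[:2];print("jig",(Rj@(q-J)).round(4))
s=read_state();print(s["wrist_force"],s["width"],s["time_s"])
i=np.hstack([cv2.resize(S["image"][200:280,215:315],(800,600),interpolation=cv2.INTER_CUBIC)]);cv2.imwrite("pics/s12.png",i)
E
```

```text
bar ang -0.021934916023225975 mid [0.65443448 0.03860148]
jig [-0.12   -0.0181]
jig [-0.12    0.0171]
jig [ 0.0283 -0.0178]
jig [0.0283 0.0136]
[ 0.25794886  0.17170831 -1.3515833 ] 0.08541686183960545 24.35
```

View pics/s12.png

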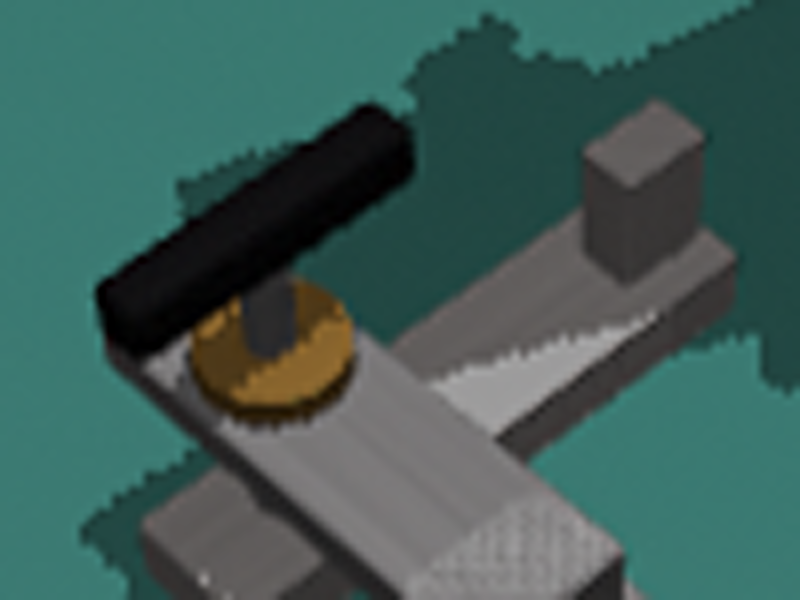

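```bash
python3 -c "
from bench import *
print(close_job())"
```

```text
the job is handed in; nothing more can be done
None
```

I set the thicker block flat under the grey bracket's screw, free end first, let go of it, then turned the T-handle about 59° clockwise. I handed the job in at about 24 s, with the arm withdrawn and open. No verdict is reported on handing in.

**Last checks**
- **Block:** it lies flat with its free end about 29 mm past the screw axis, so the nose is over about x = 46 mm. It is centred to within about 2 mm.
- **Driver:** the bar measured -0.02 rad from square in the scene view, which puts the driver at about 1.42 (1.17 to 1.63 is allowed). The wrist view at the end of the turn also showed it square.
- **Thinner block:** I never went near it, and the pictures show nothing disturbed.

**Not confirmed or in disagreement**
- **Nose force:** I could not measure it. I infer a light bearing from the bar's angle and did not test the drag.
- **Thinner block's height:** my measurement of its post was spoiled by a wrong crop offset and I did not repeat it. I chose the thicker block from its own top height, measured at 23 to 25 mm.
- **View differences:** the camera views disagreed by 2 to 4 mm on the thick block's post position, and its free-end width came out as 31 mm instead of 36 mm in the last check.
- **Bar offset:** gripping the bar pulled the tool about 1.2 mm sideways with about 7 N, so I corrected for that before turning.

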